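# New cells in the kitchen scale, then hold its reset

### The job

The kitchen scale is lying face down with its battery bay open: drop the two new AA cells into its two bays, one in each, fully down with the + end towards that bay's red contact. Then draw the cake tester out of the tool block, put its steel pin down through the small blue-ringed hole and press the recessed orange reset button all the way in, firmly but without forcing it. Finish while still holding the tester with the button held down, and leave the dipper, the pepper mill, the jar and the battery cover where they are.

Things in the scene. Friction and masses are not known exactly. Their poses are not given: they have to be found in the camera images.
- scale: Kitchen scale lying upside down, fixed. White underbody 150 mm (x) by 205 mm (y) on a face-down steel plate 164 x 220 x 4 mm. Origin: on the worktop under its centre; z up. The white underside, on top, is 30 mm above the worktop; four round feet 24 mm across stand 6 mm higher at x +-60, y +-86 mm. Two open battery bays lie end to end along y near its -x edge, the reset hole near its +x edge.
- bay_right (a point): Centre of the floor of the bay nearer the scale's -y end (axes as the scale). A straight-walled pocket 57 mm long (y) between contacts, 18 mm wide (x), 13 mm deep: floor 17, mouth 30 mm above the worktop. Red contact block at its +y end (the cell's + end goes there), a look-only coil spring at its -y end. A cell that is home has its axis 7 mm above this point and stands 1.5 mm proud.
- bay_left (a point): The same for the bay nearer the scale's +y end; a 6 mm rib, red contact included, parts the two bays. Its red contact too is at its +y end.
- reset_hole (a point): Centre of the mouth of the round reset hole, 10 mm across, straight-walled, ringed in blue, in the white underside 30 mm above the worktop (axes as the scale). At its bottom is the orange button, 8.8 mm across; its top is 8 mm below the mouth when up and 12 mm below when fully in.
- reset_button (a joint): Travel of the orange reset button: 0 = up, 0.004 m = fully in. A spring returns it: it starts to move at about 1.5 N and is fully in at 5 N, against a hard stop.
- cell_a: AA cell, 14.5 mm in diameter, 50.5 mm long, 23 g, lying on the worktop (it can roll). Green jacket with an orange band over the quarter at the + end, which has a 5.4 mm steel nub (1.5 mm, within the length). Origin: mid-length on the axis. Its x axis runs along the cell towards the + end.
- cell_a_plus (a point): The + end (nub face) of cell_a, on its axis, 25.25 mm from the origin.
- cell_a_minus (a point): The flat - end of cell_a, on its axis, 25.25 mm from the origin.
- cell_b: The second AA cell, identical to cell_a; either cell may go in either bay.
- cell_b_plus (a point): The + end of cell_b, as for cell_a.
- cell_b_minus (a point): The - end of cell_b, as for cell_a.
- block: Dark wooden tool block, fixed, 120 mm (its x) by 58 mm (y) by 75 mm high, origin under its centre. Two upright bores 8 mm across and 68 mm deep at x = -32 and +32 mm, y = 0; the tester stands in one, the honey dipper in the other, whichever way round.
- tester: Cake tester standing upright in the block, 45 g. Origin: on its axis at the underside of its steel collar, which rests on the block's top, 75 mm above the worktop; z up. Collar 20 mm across, 4 mm high; pale wooden round grip 16 mm across from 4 to 66 mm above the origin (red band near its top); knob 19 mm across up to 74 mm. Steel pin 4 mm thick with a round tip reaches 65 mm below the origin.
- tester_tip (a point): The very tip of the tester's pin, 65 mm below its origin on its axis.
- dipper: Honey dipper of brown wood standing in the block's other bore, bystander; grooved head 27 mm across, its top 135 mm above the worktop. Origin: its lower end, at the bottom of the bore.
- mill: Pepper mill with black top, standing on the worktop, bystander; 51 mm across, 140 mm high, origin under its centre.
- jar: Low clip-top glass jar of amber sugar, standing on the worktop, bystander; 80 mm across, 78 mm high, origin under its centre.
- cover: White battery cover of the scale, lying on the worktop between robot and scale, bystander; 30 mm (x) by 130 mm (y) by 4 mm, origin under its centre.
Mind the look-alikes: they are no part of the job. What is shaped like the cell_a but pink is not meant. What is shaped like the tester but purple is not meant.

How it is judged (in metres and radians):
On the way, in this order (a step that is already met when the one before it is completed fails the run):
1. both AA cells lie home in the two bays, + ends to the red contacts, let go and still (((y of cell_a_plus in the frame of bay_right between 0.0205 and 0.03 m and x of cell_a_plus in the frame of bay_right between -0.0035 and 0.0035 m and z of cell_a_plus in the frame of bay_right between 0.005 and 0.0098 m and z of cell_a_minus in the frame of bay_right between 0.005 and 0.0098 m and y of cell_a_minus in the frame of bay_right below -0.0205 m) or (y of cell_a_plus in the frame of bay_left between 0.0205 and 0.03 m and x of cell_a_plus in the frame of bay_left between -0.0035 and 0.0035 m and z of cell_a_plus in the frame of bay_left between 0.005 and 0.0098 m and z of cell_a_minus in the frame of bay_left between 0.005 and 0.0098 m and y of cell_a_minus in the frame of bay_left below -0.0205 m)) and ((y of cell_b_plus in the frame of bay_right between 0.0205 and 0.03 m and x of cell_b_plus in the frame of bay_right between -0.0035 and 0.0035 m and z of cell_b_plus in the frame of bay_right between 0.005 and 0.0098 m and z of cell_b_minus in the frame of bay_right between 0.005 and 0.0098 m and y of cell_b_minus in the frame of bay_right below -0.0205 m) or (y of cell_b_plus in the frame of bay_left between 0.0205 and 0.03 m and x of cell_b_plus in the frame of bay_left between -0.0035 and 0.0035 m and z of cell_b_plus in the frame of bay_left between 0.005 and 0.0098 m and z of cell_b_minus in the frame of bay_left between 0.005 and 0.0098 m and y of cell_b_minus in the frame of bay_left below -0.0205 m)) and contact force between the fingers and cell_a below 0.05 N and contact force between the fingers and cell_b below 0.05 N and linear speed of each of cell_a, cell_b below 0.02 m/s), for 0.2 s.
2. the gripped tester's pin, through the reset hole, holds the button in (value of joint reset_button above 0.003 m and x of tester_tip in the frame of reset_hole between -0.0045 and 0.0045 m and y of tester_tip in the frame of reset_hole between -0.0045 and 0.0045 m and z of tester_tip in the frame of reset_hole below -0.009 m and contact force between tester and scale above 2 N and contact force between the fingers and tester above 1 N and angle between tester's own z axis and vertical below 0.3 rad and contact force between tester and block below 0.05 N), for 0.2 s.
At the end, for the whole second after the job is handed in: One cell lies level in each bay (ends within 2.5 mm of home height), + end to the red contact. The gripped tester, within 0.3 rad of upright, has its tip over 9 mm down the reset hole, pushes over 2 N and holds the button in by over 3 of its 4 mm, through the last second (all of step 2 and ((y of cell_a_plus in the frame of bay_right between 0.0205 and 0.03 m and x of cell_a_plus in the frame of bay_right between -0.0035 and 0.0035 m and z of cell_a_plus in the frame of bay_right between 0.005 and 0.0098 m and z of cell_a_minus in the frame of bay_right between 0.005 and 0.0098 m and y of cell_a_minus in the frame of bay_right below -0.0205 m) or (y of cell_a_plus in the frame of bay_left between 0.0205 and 0.03 m and x of cell_a_plus in the frame of bay_left between -0.0035 and 0.0035 m and z of cell_a_plus in the frame of bay_left between 0.005 and 0.0098 m and z of cell_a_minus in the frame of bay_left between 0.005 and 0.0098 m and y of cell_a_minus in the frame of bay_left below -0.0205 m)) and ((y of cell_b_plus in the frame of bay_right between 0.0205 and 0.03 m and x of cell_b_plus in the frame of bay_right between -0.0035 and 0.0035 m and z of cell_b_plus in the frame of bay_right between 0.005 and 0.0098 m and z of cell_b_minus in the frame of bay_right between 0.005 and 0.0098 m and y of cell_b_minus in the frame of bay_right below -0.0205 m) or (y of cell_b_plus in the frame of bay_left between 0.0205 and 0.03 m and x of cell_b_plus in the frame of bay_left between -0.0035 and 0.0035 m and z of cell_b_plus in the frame of bay_left between 0.005 and 0.0098 m and z of cell_b_minus in the frame of bay_left between 0.005 and 0.0098 m and y of cell_b_minus in the frame of bay_left below -0.0205 m))); the arm keeps its last pose, push and grip.
It fails at once if the honey dipper is pulled out or knocked (over 25 mm or 0.35 rad) (distance of dipper from where it was at the start of the episode above 0.025 m or angle between dipper's own z axis and vertical above 0.35 rad).
It fails at once if the pepper mill is knocked (over 25 mm or 0.35 rad) (distance of mill from where it was at the start of the episode above 0.025 m or angle between mill's own z axis and vertical above 0.35 rad).
It fails at once if the jar is knocked (over 25 mm or 0.35 rad) (distance of jar from where it was at the start of the episode above 0.025 m or angle between jar's own z axis and vertical above 0.35 rad).
It fails at once if the battery cover is pushed away (over 25 mm or 0.35 rad) (distance of cover from where it was at the start of the episode above 0.025 m or angle between cover's own z axis and vertical above 0.35 rad).
It fails at once if the tester is forced on the scale or its button with more than 25 N (contact force between tester and scale above 25 N).
It also fails if it takes over 70 s, if anything falls off the work surface, if the arm or the gripper's body presses on something with over 40 N, if the wrist force passes 120 N, or if a joint passes its speed limit or range.

### The arm

A 7-joint arm with a two-finger parallel gripper is mounted at the origin on the work surface. World frame = base frame: x ahead of the robot, y to its left, z up, the work surface at z = 0. Lengths are in mm, angles in rad, forces in N, time in s.
With the tool pointing down it reaches from about 350 to 900 mm from the base axis. Payload 19.9 kg.
Tool frame: the origin (TCP) lies midway between the tips of the shut fingers; the grasp point (between the pads) lies 19 mm behind it; z points along the fingers, y is the line along which they close (so a half turn about z gives the same grasp; the last joint's range is limited). The gripper opens to 94 mm and grips with 3 to 60 N. Pads are 16 mm wide; open, the fingers measure 119 mm over their backs; the gripper's body (75 mm by 177 mm) begins 78 mm behind the grasp point.
Start: joints at [-1.377, 0.417, -0.01, 1.614, 0.005, 1.111, -0.053], TCP at [146.004, 607.685, 205.425] pointing down, gripper open.
Joint ranges: [-2.81, 2.81], [-0.39, 2.02], [-1.27, 1.25], [0.06, 2.57], [-1.19, 4.33], [0.19, 2], [-2.82, 2.82]. Speed limits (rad/s): [1.89, 1.89, 2.39, 2.39, 3.01, 3.01, 3.01].

### API

Orientations are given as a unit quaternion [w, x, y, z].
In Python, from bench import status, vision, manip gives the robot as it stands.
- The arm moves only by the tool apply_moves, never from a script. Its argument "deltas" is a list of rows, each an object of numbers: "tx", "ty", "tz": the shift along the tool's x, y, z in cm; "rx", "ry", "rz": the turn, a rotation vector about the tool's x, y, z in rad. A call has 1 to 12 rows; each row shifts and turns the commanded pose from where the row before left it, along the tool's axes as they then stand; what a row does not reach is not made up. A row lasts 1/8 s, in which the tool goes at most 62.5 mm and 10.7 degrees, less where a joint would pass 70% of its speed; a pose out of reach is approached as far as the arm can. A call is refused whole if a number of a shift passes 6.25 or a number of a turn 0.188, either way. A call with a gripper value outside its range is refused whole. "hand" is the opening, from 0 (shut) to 1 (fully open), set as the call begins (left out, the last holds). The fingers move at their own pace and stop on an object; "newtons" is the grip in N (left out, the last holds). Time passes only in rows, so rows that do not move let the fingers close. It gives the time, the measured TCP pose, the force, the opening and the grip force at its end, in the units of the state.
- status.sense(): the state, without advancing time (a new reading comes with each control period).
- vision.grab_frame(name): name is "scene" or "top" or "wrist"; returns a dict with "img" (400x640x3 uint8, blue, green, red), "fov_y" (degrees; the focal length in pixels is half the picture's height over the tangent of half this angle, whatever the lens; pixels are square), "cx", "cy" (the principal point, pixels), "k1" (the pictures are not rectified: a ray, as slopes to the right and down, at radius r is drawn at 1 + k1 r^2 times it, then the intrinsics apply), "pose" (4x4, takes a point from camera to world coordinates); the wrist camera has in their place "hand_eye" (4x4, takes a point from camera to tool coordinates, whose origin is the TCP and whose axes are the flange's). Camera axes: x right, y down, z forward; pixel columns grow to the right and rows downward; lengths in mm; the calibration is good to about 2 mm. A picture is of the moment at which its call begins: read the wrist's pose just before it. There is no depth.
- manip.close_job(): hands the job in; it is judged then, once.
The state is a dict: "time_s": time; "joints": joint angles; "joint_vel": joint speeds; "tau": joint torques, N m; "ee_pos": TCP position; "tool_rot": TCP orientation; "wrist_force": force on the tool from outside, world axes, zero at the start; "wrist_torque": the same for the moment, N m; "opening": opening from 0.0 (shut) to 1.0 (fully open); "finger_force": force on a finger pad.
Only numpy, scipy, OpenCV 4.12 (cv2) and the standard library are available. Lean on these libraries where they do the work, as an engineer would, in place of code of your own. Each camera call takes 0.05 s, during which the arm holds its last target. There are 200 camera calls.

## Working session

There is one attempt and no reset: what is moved stays moved. The work goes in short steps, Python scripts to look and compute and a tool call to move; the robot and the scene stay as the last step left them, time stands still between calls to the robot, and variables do not carry over. Pictures are saved under pics/ and viewed, at most 10 in all, crops included, and the job is handed in when it is done.

Besides the shell and the picture viewer there is one more tool, called as name(argument=value, ...), one argument or row to a line, values as JSON. apply_moves: Moves the arm, as the interface text tells. Its arguments: {"type":"object","properties":{"deltas":{"type":"array","items":{"type":"object","properties":{"tx":{"type":"number"},"ty":{"type":"number"},"tz":{"type":"number"},"rx":{"type":"number"},"ry":{"type":"number"},"rz":{"type":"number"}}}},"hand":{"type":"number"},"newtons":{"type":"number"}},"required":["deltas"]}

```bash
mkdir -p pics
cat > h.py <<'E'
import numpy as np, cv2
from bench import status, vision, manip
from scipy.spatial.transform import Rotation as R
def cam(name):
    s=status.sense(); f=vision.grab_frame(name)
    if 'hand_eye' in f:
        T=np.eye(4); q=s['tool_rot']; T[:3,:3]=R.from_quat([q[1],q[2],q[3],q[0]]).as_matrix(); T[:3,3]=s['ee_pos']
        f['pose']=T@np.array(f['hand_eye'])
    f['pose']=np.array(f['pose']); f['name']=name
    return f
def K(f):
    F=200/np.tan(np.radians(f['fov_y'])/2); return F
def pix2(f,u,v,z):
    F=K(f); d=np.array([(u-f['cx'])/F,(v-f['cy'])/F]); p=d.copy()
    for _ in range(30): p=d/(1+f['k1']*(p@p))
    r=f['pose'][:3,:3]@np.array([p[0],p[1],1]); o=f['pose'][:3,3]
    return o+r*(z-o[2])/r[2]
def proj(f,P):
    c=np.linalg.inv(f['pose'])@np.append(P,1); p=c[:2]/c[2]; p=p*(1+f['k1']*(p@p)); return p*K(f)+[f['cx'],f['cy']]
def save(f,n): 
    import pickle; cv2.imwrite('pics/'+n+'.png',f['img']); pickle.dump(f,open('pics/'+n+'.pkl','wb'))
def load(n):
    import pickle; return pickle.load(open('pics/'+n+'.pkl','rb'))
E
python3 - <<'E'
from h import *
s=status.sense(); print({k:np.round(v,3) for k,v in s.items()})
for n in ('scene','top','wrist'):
    f=cam(n); save(f,n+'0'); print(n,f['fov_y'],f['cx'],f['cy'],f['k1'],np.round(f['pose'],2).tolist())
a=np.vstack([load('scene0')['img'],load('top0')['img']]);
cv2.imwrite('pics/both.png',cv2.resize(a,(480,600),interpolation=cv2.INTER_AREA))
E
```

```text
{'time_s': np.float64(0.0), 'joints': array([-1.377,  0.418, -0.01 ,  1.614,  0.005,  1.111, -0.053]), 'joint_vel': array([ 0.002,  0.   ,  0.   , -0.003,  0.001,  0.001,  0.001]), 'tau': array([ 0.0000e+00, -8.5126e+01,  6.3900e-01, -4.2599e+01, -4.9000e-02,
        1.9000e-02,  0.0000e+00]), 'ee_pos': array([145.912, 607.341, 204.815]), 'tool_rot': array([-0.   ,  0.118,  0.993, -0.001]), 'wrist_force': array([-0.349, -0.342,  0.302]), 'wrist_torque': array([ 0.079, -0.05 ,  0.028]), 'finger_force': np.float64(0.0), 'opening': np.float64(0.999)}
scene 47.640260606966244 314.0992198835132 192.7139177303888 -0.01095354669105082 [[0.4, 0.78, -0.47, 1035.62], [0.92, -0.34, 0.22, -218.76], [0.01, -0.52, -0.85, 875.46], [0.0, 0.0, 0.0, 1.0]]
top 47.106560018411194 320.58234316870147 196.88483891358004 -0.05723417082728608 [[0.0, -1.0, 0.06, 529.06], [-1.0, -0.0, 0.01, -12.3], [-0.01, -0.06, -1.0, 1096.27], [0.0, 0.0, 0.0, 1.0]]
wrist 67.6732980524695 318.9980182413379 201.7206066033053 -0.05630637226916253 [[0.23, 0.94, 0.25, 74.41], [0.97, -0.23, -0.06, 624.85], [-0.0, 0.26, -0.97, 382.15], [0.0, 0.0, 0.0, 1.0]]
```

View pics/top0.png

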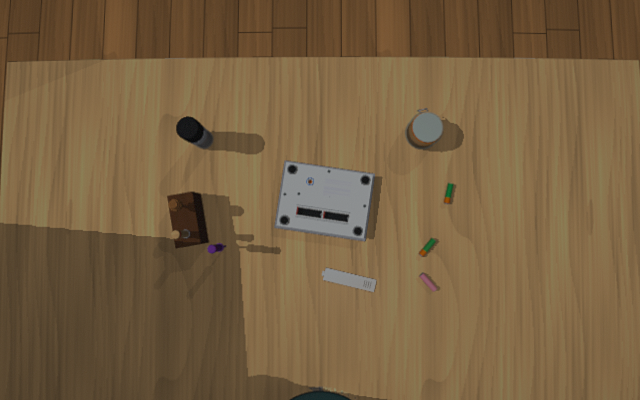

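View pics/scene0.png

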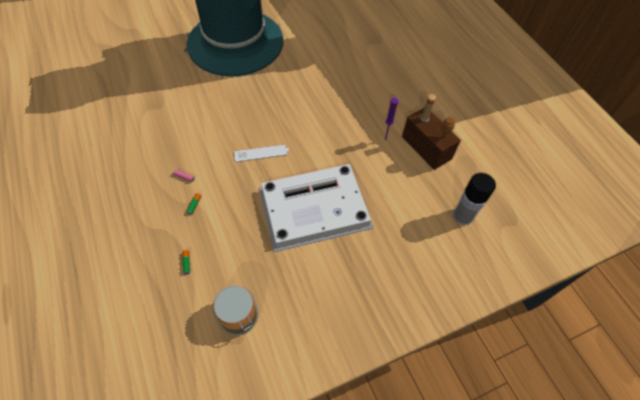

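Top view: green/orange cells at about (449,194) and (428,247), with the pink look-alike at (428,282). The scale is at (325,200), its bays at (309,212) and (336,217), and the blue-ringed hole at (310,181). The block is at (187,219) and the cover at (349,279). In the scene view the pale tester is at (428,105), the brown dipper at (447,125) and the purple look-alike at (390,110).

Run:
```python
from h import *
t=load('top0')['img']; s=load('scene0')['img']
def c(im,x,y,w,h,k): return cv2.resize(im[y:y+h,x:x+w],(w*k,h*k),interpolation=cv2.INTER_CUBIC)
a=c(t,270,155,110,90,4)     #440x360
b=c(t,410,175,60,120,3)     #180x360
d=c(t,155,180,80,80,3)     #240x240
e=c(s,370,85,100,90,3)  #300x270
W=np.zeros((600,740,3),np.uint8)
W[:360,:440]=a; W[:360,440:620]=b; W[360:600,:240]=d; W[360:600,240:540]=e[:240]
W=cv2.convertScaleAbs(W,alpha=1.5); cv2.imwrite('pics/m1.png',W)
```

```text
(no output)
```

View pics/m1.png

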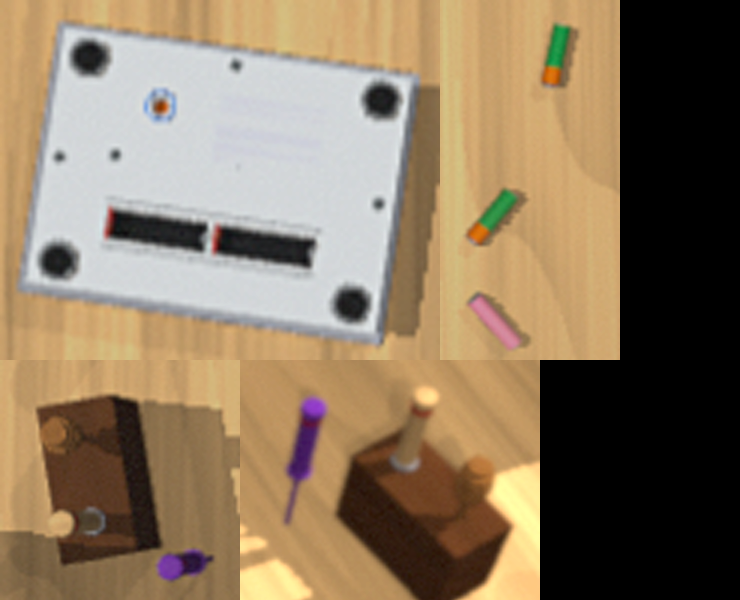

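Run:
```python
from h import *
f=load('top0')
def P(u,v,k,mx,my,ox,oy,z): return pix2(f,(u-mx+.5)/k-.5+ox,(v-my+.5)/k-.5+oy,z)
S=lambda u,v,z:P(u,v,4,0,0,270,155,z)
feet=np.array([S(90,57,36),S(381,100,36),S(58,260,36),S(351,303,36)]); 
mod=np.array([[60,86],[60,-86],[-60,86],[-60,-86]])
A=feet[:,:2]; c=A.mean(0); H=mod.T@(A-c); a=np.arctan2(H[0,1]-H[1,0],H[0,0]+H[1,1])
Rm=np.array([[np.cos(a),-np.sin(a)],[np.sin(a),np.cos(a)]])
print('scale',c,a,'res',(A-c)@Rm-mod)
for n,p in dict(hole=S(160,105,30),L1=S(109,222,30),L2=S(207,238,30),R1=S(215,239,30),R2=S(315,253,30)).items(): print(n,p,(p[:2]-c)@Rm)
C=lambda u,v:P(u,v,3,440,0,410,175,9)
for n,(p,m) in dict(c1=(C(551,84),C(562,26)),c2=(C(475,239),C(512,193)),pink=(C(475,297),C(517,345))).items(): print(n,(p+m)/2,p-m,np.linalg.norm(p-m),np.arctan2(*(p-m)[1::-1]))
B=lambda u,v,z:P(u,v,3,0,360,155,180,z)
print('tester',B(91,521,77),B(60,523,149),'dip',B(55,434,135),'purple',B(170,566,140))
print('block',[B(*q,75).round() for q in((38,408),(112,396),(158,548),(62,563))])
# cover, mill, jar
for n,q in dict(cov1=(323,273,4),cov2=(375,287,4),mill=(188,129,140),jar=(427,128,78)).items(): print(n,pix2(f,*q))
```

```text
scale [586.03730649  -9.86162021] -0.1461519118194699 res [[-0.48711928 -0.78313714]
 [-0.47760158  0.39602485]
 [ 0.21704094 -0.36456795]
 [ 0.74767993  0.75168024]]
hole [629.91607148  25.1515517   30.        ] [38.31192125 41.03004892]
L1 [561.57796641  54.55746714  30.        ] [-33.58006498  60.17023655]
L2 [552.40820684  -2.45520026  30.        ] [-34.34918623   2.42998034]
R1 [551.83776379  -7.10288023  30.        ] [-34.23669602  -2.25122466]
R2 [543.83572841 -65.15093262  30.        ] [-33.69975707 -60.84576922]
c1 [ 603.61306118 -304.58333503    9.        ] [-46.1150934    9.44097849   0.        ] 47.07158286927096 2.939656606660562
c2 [ 476.45927736 -253.13374416    9.        ] [-36.09885827  29.54771626   0.        ] 46.649706372930524 2.4556592949774094
pink [ 394.27407533 -254.47266679    9.        ] [37.51655422 32.84962055  0.        ] 49.86571377706061 0.719171617671631
tester [507.60334308 301.73130707  77.        ] [507.61660661 301.30362522 149.        ] dip [569.92155706 310.75577439 135.        ] purple [477.96102992 226.12455895 140.        ]
block [array([592., 344.,  75.]), array([601., 288.,  75.]), array([488., 252.,  75.]), array([476., 324.,  75.])]
cov1 [413.73254791  -6.38717607   4.        ]
cov2 [ 381.11899987 -129.26582398    4.        ]
mill [730.09126362 280.57986943 140.        ]
jar [ 745.21273685 -239.88688585   78.        ]
```

apply_moves(
  deltas=[
    {"tx":-3.5,"ty":-4.5,"tz":0.3},
    {"tx":-3.5,"ty":-4.5,"tz":0.3},
    {"tx":-3.5,"ty":-4.5,"tz":0.3},
    {"tx":-3.5,"ty":-4.5,"tz":0.3},
    {"tx":-3.5,"ty":-4.5,"tz":0.3},
    {"tx":-3.5,"ty":-4.5,"tz":0.3},
    {"tx":-3.5,"ty":-4.5,"tz":0.3},
    {"tx":-3.5,"ty":-4.5,"tz":0.3},
    {"tx":-3.5,"ty":-4.5,"tz":0.3},
    {"tx":-3.5,"ty":-4.5,"tz":0.3},
    {"tx":-3.5,"ty":-4.5,"tz":0.3},
    {"tx":-3.5,"ty":-4.5,"tz":0.3},
  ],
  hand=0.4,
)

```text
$.deltas[0]: bad value
```

apply_moves(
  deltas=[
    {"tx":-3.5,"ty":-4.5,"tz":0.3},
    {"tx":-3.5,"ty":-4.5,"tz":0.3},
    {"tx":-3.5,"ty":-4.5,"tz":0.3},
    {"tx":-3.5,"ty":-4.5,"tz":0.3},
    {"tx":-3.0,"ty":-4.5,"tz":0.3},
    {},
    {},
  ],
)

```text
$.deltas[0]: bad value
```

```bash
cat >> h.py <<'E'
def yaw():
    q=status.sense()['tool_rot']; X=R.from_quat([q[1],q[2],q[3],q[0]]).as_matrix()[:,0]; return np.arctan2(X[1],X[0])
def plan(T,psi=None):
    s=status.sense(); p=np.array(s['ee_pos']); y=yaw(); d=np.array(T)-p
    out={}
    if psi is not None: out['rz']=round(-((psi-y+np.pi)%(2*np.pi)-np.pi),3); out['yaw']=y; y=psi
    out['tx_ty_tz_cm']=np.round([ (d[0]*np.cos(y)+d[1]*np.sin(y))/10, (d[0]*np.sin(y)-d[1]*np.cos(y))/10, -d[2]/10],2)
    out['t']=round(s['time_s'],2); out['pos']=np.round(p,1); out['F']=np.round(s['wrist_force'],1); out['op']=round(s['opening'],3); out['ff']=round(s['finger_force'],1); out['j']=np.round(s['joints'],2)
    return out
E
python3 - <<'E'
from h import *
print(plan([540,-280,150],2.94))
f=cam('wrist'); save(f,'w1')
for p in ([604,-305,9],[476,-253,9]): print(proj(f,p))
E
```

```text
{'rz': np.float64(-0.034), 'yaw': np.float64(2.9057305004069596), 'tx_ty_tz_cm': array([-56.37, -79.06,   5.5 ]), 't': 0.15, 'pos': array([146. , 607.4, 205. ]), 'F': array([-0.1,  0.3, -0.5]), 'op': 0.997, 'ff': 0.0, 'j': array([-1.38,  0.42, -0.01,  1.61,  0.  ,  1.11, -0.05])}
[-26.58574964 473.22047282]
[-45.4535333  432.38431951]
```

View pics/w1.png

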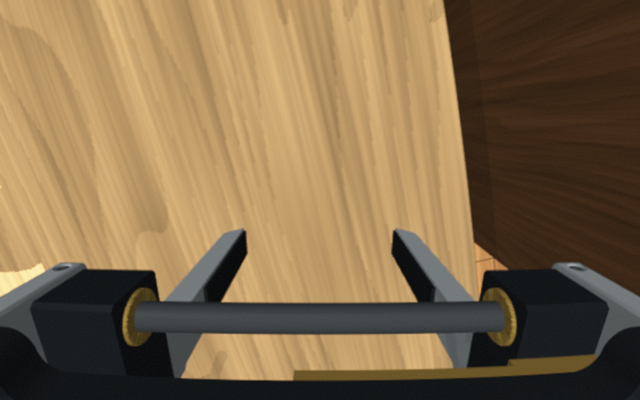

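That picture shows only bare table and the fingers, because the move was refused. I'll try rows with all six fields.

apply_moves(
  deltas=[
    {"tx":-3.5,"ty":-4.5,"tz":0.3,"rx":0,"ry":0,"rz":0},
    {"tx":-3.5,"ty":-4.5,"tz":0.3,"rx":0,"ry":0,"rz":0},
    {"tx":-3.5,"ty":-4.5,"tz":0.3,"rx":0,"ry":0,"rz":0},
    {"tx":-3.5,"ty":-4.5,"tz":0.3,"rx":0,"ry":0,"rz":0},
    {"tx":-3.5,"ty":-4.5,"tz":0.3,"rx":0,"ry":0,"rz":0},
    {"tx":-3.5,"ty":-4.5,"tz":0.3,"rx":0,"ry":0,"rz":0},
    {"tx":-3.5,"ty":-4.5,"tz":0.3,"rx":0,"ry":0,"rz":0},
    {"tx":-3.5,"ty":-4.5,"tz":0.3,"rx":0,"ry":0,"rz":0},
    {"tx":-3.5,"ty":-4.5,"tz":0.3,"rx":0,"ry":0,"rz":0},
    {"tx":-3.5,"ty":-4.5,"tz":0.3,"rx":0,"ry":0,"rz":0},
    {"tx":-3.5,"ty":-4.5,"tz":0.3,"rx":0,"ry":0,"rz":0},
    {"tx":-3.5,"ty":-4.5,"tz":0.3,"rx":0,"ry":0,"rz":0},
  ],
  hand=0.4,
)

```text
time_s: 1.7
ee_pos: [428.8, -17.2, 169.7]
tool_rot: [0.0, 0.117, 0.993, 0.0]
wrist_force: [1.1, 1.4, -0.2]
opening: 0.402
finger_force: 0.0
```

apply_moves(
  deltas=[
    {"tx":-3.4,"ty":-4.6,"tz":0.4,"rx":0,"ry":0,"rz":0},
    {"tx":-3.4,"ty":-4.6,"tz":0.4,"rx":0,"ry":0,"rz":0},
    {"tx":-3.4,"ty":-4.6,"tz":0.4,"rx":0,"ry":0,"rz":0},
    {"tx":-3.4,"ty":-4.6,"tz":0.4,"rx":0,"ry":0,"rz":0},
    {"tx":-3.4,"ty":-4.6,"tz":0.4,"rx":0,"ry":0,"rz":0},
    {"tx":0,"ty":0,"tz":0,"rx":0,"ry":0,"rz":0},
    {"tx":0,"ty":0,"tz":0,"rx":0,"ry":0,"rz":0},
  ],
)

```text
time_s: 2.58
ee_pos: [539.5, -278.4, 149.1]
tool_rot: [-0.0, 0.118, 0.993, 0.0]
wrist_force: [0.8, -0.1, -0.1]
opening: 0.401
finger_force: 0.0
```

Run:
```python
from h import *
print(plan([540,-280,150],2.94))
f=cam('wrist'); save(f,'w2')
im=f['img'].copy()
for p in ([604,-305,9],[476,-253,9]): print(proj(f,p))
hsv=cv2.cvtColor(f['img'],cv2.COLOR_BGR2HSV)
g=cv2.inRange(hsv,(45,100,25),(85,255,255)); 
n,l,st,ce=cv2.connectedComponentsWithStats(g)
for i in range(1,n):
    if st[i,4]>80:
        pts=np.argwhere(l==i)[:,::-1].astype(np.float32); r=cv2.minAreaRect(pts); print(st[i],r)
cv2.imwrite('pics/w2v.png',cv2.convertScaleAbs(im,alpha=1.3))
```

```text
{'rz': np.float64(-0.034), 'yaw': np.float64(2.9057315408068476), 'tx_ty_tz_cm': array([-0.08, -0.15, -0.09]), 't': 2.58, 'pos': array([ 539.5, -278.4,  149.1]), 'F': array([ 0.8, -0.1, -0.1]), 'op': 0.401, 'ff': 0.0, 'j': array([-0.04,  0.51,  0.63,  1.73, -0.35,  1.01,  2.05])}
[309.85377467 251.03988967]
[328.69599299 129.16399855]
[313 117  26  34 425] ((325.6000671386719, 133.80001831054688), (12.521980285644531, 33.09380340576172), 26.56505012512207)
[304 243  12  28 313] ((309.5, 256.5), (27.0, 11.0), 90.0)
```

View pics/w2v.png

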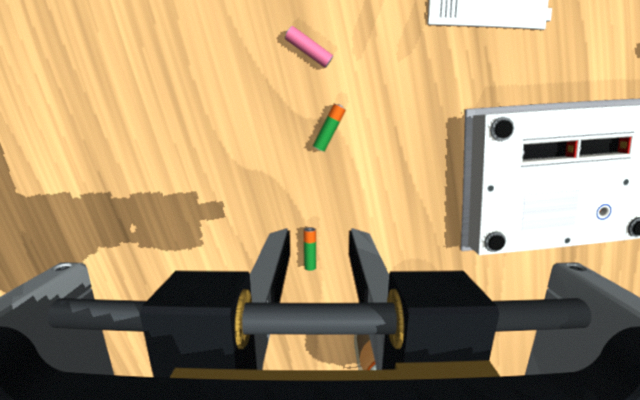

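The wrist view shows cell_a at + (310,228) / - (311,269) and cell_b at + (338,105) / - (320,151). Pink is at (309,47), and the scale is on the right with its hole at (604,212).

Run:
```python
from h import *
f=load('w2')
for n,a,b in (('c1',(310,228),(311,270)),('c2',(338.5,105),(319.5,151))):
    p,m=pix2(f,*a,9),pix2(f,*b,9); d=p-m; print(n,(p+m)/2,np.linalg.norm(d),np.arctan2(d[1],d[0]))
for n,q in dict(f1=(503,128,36),f2=(495,242,36),hole=(604,212,30),b=(523,150,30),b2=(576,149,30),b3=(631,146,30)).items():
    p=pix2(f,*q); a=-.146; Rm=np.array([[np.cos(a),-np.sin(a)],[np.sin(a),np.cos(a)]]); print(n,p,(p[:2]-[586.0,-9.9])@Rm)
print(plan([604,-305,60],2.93))
```

```text
c1 [ 602.24852902 -303.78703855    9.        ] 52.32426218701552 2.9196064825305874
c2 [ 475.24250068 -252.66763098    9.        ] 50.507010007054554 2.512131954787177
f1 [512.29143826 -88.76355127  36.        ] [-61.45115398 -88.74777443]
f2 [ 629.54077242 -107.10520881   36.        ] [ 57.21913349 -89.83664199]
hole [628.64842786  22.49401097  30.        ] [37.4819467 38.2539412]
b [539.5978336  -66.54182642  30.        ] [-37.66813154 -62.78988305]
b2 [551.23216145  -9.62835959  30.        ] [-34.43745945  -4.78933952]
b3 [561.76976346  53.87075093  30.        ] [-33.24993675  59.56722877]
{'rz': np.float64(-0.023), 'yaw': np.float64(2.9066581721924316), 'tx_ty_tz_cm': array([-6.86, -1.32,  8.94]), 't': 2.62, 'pos': array([ 539.7, -277.7,  149.4]), 'F': array([ 0. , -0.1,  0.2]), 'op': 0.399, 'ff': 0.0, 'j': array([-0.04,  0.51,  0.63,  1.73, -0.35,  1.01,  2.05])}
```

apply_moves(
  deltas=[
    {"tx":0,"ty":0,"tz":0,"rx":0,"ry":0,"rz":-0.023},
    {"tx":-3.35,"ty":-0.6,"tz":2.5,"rx":0,"ry":0,"rz":0},
    {"tx":-3.35,"ty":-0.6,"tz":2.5,"rx":0,"ry":0,"rz":0},
    {"tx":0,"ty":0,"tz":4,"rx":0,"ry":0,"rz":0},
    {"tx":0,"ty":0,"tz":3,"rx":0,"ry":0,"rz":0},
    {"tx":0,"ty":0,"tz":1.2,"rx":0,"ry":0,"rz":0},
    {"tx":0,"ty":0,"tz":0.8,"rx":0,"ry":0,"rz":0},
    {"tx":0,"ty":0,"tz":0,"rx":0,"ry":0,"rz":0},
    {"tx":0,"ty":0,"tz":0,"rx":0,"ry":0,"rz":0},
  ],
)

```text
time_s: 3.75
ee_pos: [603.3, -304.9, 10.6]
tool_rot: [0.001, 0.106, 0.994, -0.0]
wrist_force: [-0.3, -0.5, -0.9]
opening: 0.399
finger_force: 0.0
```

Run:
```python
from h import *
print(plan([602.5,-304,5.5],2.93))
f=cam('wrist'); save(f,'w3')
hsv=cv2.cvtColor(f['img'],cv2.COLOR_BGR2HSV)
for lo,hi in (((45,100,25),(85,255,255)),((5,190,120),(14,255,255))):
  g=cv2.inRange(hsv,lo,hi); n,l,st,ce=cv2.connectedComponentsWithStats(g)
  for i in range(1,n):
    if st[i,4]>80: print(st[i],ce[i])
print(proj(f,[602.5,-304,7.25]), proj(f,[602.5-24.7,-304+5.2,7.25]),proj(f,[602.5+24.7,-304-5.2,7.25]))
```

```text
{'rz': np.float64(-0.001), 'yaw': np.float64(2.929000971867406), 'tx_ty_tz_cm': array([0.09, 0.07, 0.51]), 't': 3.75, 'pos': array([ 603.3, -304.9,   10.6]), 'F': array([-0.3, -0.5, -0.9]), 'op': 0.399, 'ff': 0.0, 'j': array([ 0.07,  0.79,  0.52,  1.61, -0.48,  0.87,  2.14])}
[ 332    0   49   53 1292] [355.25        22.10913313]
[309 226  22  51 998] [318.80260521 250.69138277]
[311 206  20  21 372] [320.57526882 215.80376344]
[320.36072264 238.93231636] [320.18850268 201.27217571] [320.5189952 273.9676593]
```

apply_moves(
  deltas=[
    {"tx":0.1,"ty":0.05,"tz":0.5,"rx":0,"ry":0,"rz":0},
    {"tx":0,"ty":0,"tz":0,"rx":0,"ry":0,"rz":0},
  ],
)

```text
time_s: 4.05
ee_pos: [601.7, -303.8, 4.2]
tool_rot: [-0.0, 0.106, 0.994, 0.0]
wrist_force: [-0.3, 0.1, 0.7]
opening: 0.399
finger_force: 0.0
```

apply_moves(
  deltas=[
    {"tx":0,"ty":0,"tz":0,"rx":0,"ry":0,"rz":0},
    {"tx":0,"ty":0,"tz":0,"rx":0,"ry":0,"rz":0},
    {"tx":0,"ty":0,"tz":0,"rx":0,"ry":0,"rz":0},
    {"tx":0,"ty":0,"tz":0,"rx":0,"ry":0,"rz":0},
  ],
  hand=0,
  newtons=15,
)

```text
time_s: 4.55
ee_pos: [601.9, -304.1, 4.5]
tool_rot: [0.0, 0.106, 0.994, -0.0]
wrist_force: [1.1, 0.3, 0.5]
opening: 0.147
finger_force: 15.0
```

apply_moves(
  deltas=[
    {"tx":0,"ty":0,"tz":-2,"rx":0,"ry":0,"rz":0},
    {"tx":0,"ty":0,"tz":-4,"rx":0,"ry":0,"rz":0},
    {"tx":0,"ty":0,"tz":-3,"rx":0,"ry":0,"rz":0},
    {"tx":0,"ty":0,"tz":0,"rx":0,"ry":0,"rz":0},
  ],
)

```text
time_s: 5.05
ee_pos: [603.2, -304.9, 98.3]
tool_rot: [0.002, 0.106, 0.994, -0.001]
wrist_force: [-0.4, -0.3, -0.9]
opening: 0.148
finger_force: 15.0
```

Run:
```python
from h import *
a=-.146; Rm=np.array([[np.cos(a),-np.sin(a)],[np.sin(a),np.cos(a)]])
for y in (31.5,-31.5): print((Rm@[-34,y])+[586.0,-9.9])
t=(Rm@[-34,-31.5])+[586.0,-9.9]
print(plan([t[0],t[1],95],np.pi/2+a))
f=cam('wrist'); save(f,'w4')
hsv=cv2.cvtColor(f['img'],cv2.COLOR_BGR2HSV)
for lo,hi in (((45,100,25),(85,255,255)),((5,190,120),(14,255,255))):
  g=cv2.inRange(hsv,lo,hi); n,l,st,ce=cv2.connectedComponentsWithStats(g)
  for i in range(1,n):
    if st[i,4]>80: print(st[i],ce[i])
```

```text
[556.94440745  26.21125229]
[547.77905007 -36.11848559]
{'rz': np.float64(1.504), 'yaw': np.float64(2.9286839290085984), 'tx_ty_tz_cm': array([25.78, -9.39,  0.33]), 't': 5.05, 'pos': array([ 603.2, -304.9,   98.3]), 'F': array([-0.4, -0.3, -0.9]), 'op': 0.148, 'ff': 15.0, 'j': array([ 0.03,  0.68,  0.58,  1.58, -0.42,  1.  ,  2.09])}
[328  29  34  46 731] [344.81395349  51.29548564]
[ 307  231   25   52 1103] [319.0199456  256.44696283]
[350  14  20  22 251] [359.80876494  23.69721116]
[319 210  12  22 195] [325.38461538 220.14871795]
```

apply_moves(
  deltas=[
    {"tx":0,"ty":0,"tz":0,"rx":0,"ry":0,"rz":0.167},
    {"tx":0,"ty":0,"tz":0,"rx":0,"ry":0,"rz":0.167},
    {"tx":0,"ty":0,"tz":0,"rx":0,"ry":0,"rz":0.167},
    {"tx":0,"ty":0,"tz":0,"rx":0,"ry":0,"rz":0.167},
    {"tx":0,"ty":0,"tz":0,"rx":0,"ry":0,"rz":0.167},
    {"tx":0,"ty":0,"tz":0,"rx":0,"ry":0,"rz":0.167},
    {"tx":0,"ty":0,"tz":0,"rx":0,"ry":0,"rz":0.167},
    {"tx":0,"ty":0,"tz":0,"rx":0,"ry":0,"rz":0.167},
    {"tx":0,"ty":0,"tz":0,"rx":0,"ry":0,"rz":0.168},
  ],
)

```text
time_s: 6.22
ee_pos: [601.5, -303.8, 94.0]
tool_rot: [-0.0, 0.759, 0.652, -0.0]
wrist_force: [-0.4, 0.6, -0.7]
opening: 0.148
finger_force: 15.0
```

apply_moves(
  deltas=[
    {"tx":4.3,"ty":-1.56,"tz":0,"rx":0,"ry":0,"rz":0},
    {"tx":4.3,"ty":-1.56,"tz":0,"rx":0,"ry":0,"rz":0},
    {"tx":4.3,"ty":-1.56,"tz":0,"rx":0,"ry":0,"rz":0},
    {"tx":4.3,"ty":-1.56,"tz":0,"rx":0,"ry":0,"rz":0},
    {"tx":4.3,"ty":-1.56,"tz":0,"rx":0,"ry":0,"rz":0},
    {"tx":4.3,"ty":-1.56,"tz":0.7,"rx":0,"ry":0,"rz":0},
    {"tx":0,"ty":0,"tz":1,"rx":0,"ry":0,"rz":0},
    {"tx":0,"ty":0,"tz":0,"rx":0,"ry":0,"rz":0},
    {"tx":0,"ty":0,"tz":0,"rx":0,"ry":0,"rz":0},
  ],
)

```text
time_s: 7.35
ee_pos: [546.9, -36.5, 77.7]
tool_rot: [0.0, 0.757, 0.653, -0.0]
wrist_force: [0.2, -0.3, -0.4]
opening: 0.15
finger_force: 15.0
```

Run:
```python
from h import *
print(plan([547.8,-36.1,80],np.pi/2-.146))
f=cam('wrist'); save(f,'w5')
im=f['img'][60:330,200:440]; cv2.imwrite('pics/w5v.png',cv2.convertScaleAbs(cv2.resize(im,None,fx=2.2,fy=2.2,interpolation=cv2.INTER_CUBIC),alpha=1.3))
```

```text
{'rz': np.float64(-0.002), 'yaw': np.float64(1.4230091326656291), 'tx_ty_tz_cm': array([ 0.05,  0.09, -0.23]), 't': 7.35, 'pos': array([546.9, -36.5,  77.7]), 'F': array([ 0.2, -0.3, -0.4]), 'op': 0.15, 'ff': 15.0, 'j': array([-0.72,  0.66,  0.99,  1.94, -0.69,  0.93,  0.46])}
```

View pics/w5v.png

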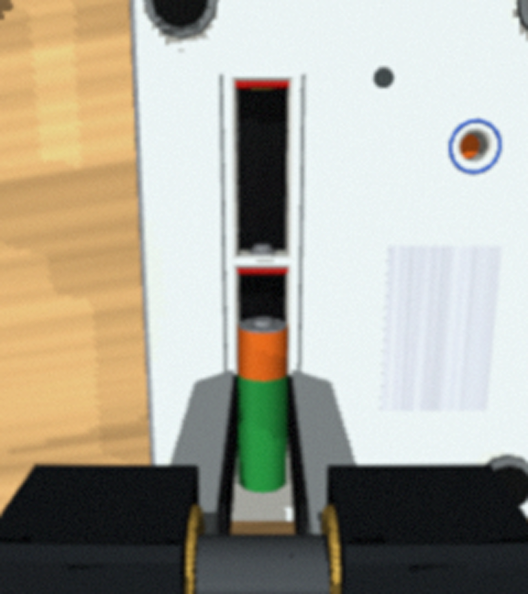

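Run:
```python
from h import *
f=load('w5'); a=-.146; Rm=np.array([[np.cos(a),-np.sin(a)],[np.sin(a),np.cos(a)]])
q=lambda u,v,z:pix2(f,(u+.5)/2.2-.5+200,(v+.5)/2.2-.5+60,z)
for n,t in dict(LT1=(235,79,30),LT2=(291,79,30),LB1=(238,255,30),LB2=(289,255,30),RT1=(238,267,30),RT2=(289,267,30),hole=(475,146,30),foot=(180,0,36),cellplus_shoulder_top=(263,331,87.8),cellminus_top=(263,491,87.8)).items():
    p=q(*t); print(n,p.round(1),((p[:2]-[586.0,-9.9])@Rm).round(1))
print(((np.array([546.9,-36.5])-[586.0,-9.9])@Rm).round(1))
```

```text
LT1 [552.3  56.9  30. ] [-43.1  61.2]
LT2 [570.3  54.2  30. ] [-24.8  61.2]
LB1 [544.2  -0.7  30. ] [-42.7   3. ]
LB2 [561.6  -3.3  30. ] [-25.1   3. ]
RT1 [543.5  -4.9  30. ] [-42.8  -1.2]
RT2 [561.1  -7.5  30. ] [-25.   -1.2]
hole [628.5  24.3  30. ] [37.1 40. ]
foot [539.2  82.2  36. ] [-59.7  84.3]
cellplus_shoulder_top [551.2 -12.2  87.8] [-34.1  -7.3]
cellminus_top [544.1 -59.3  87.8] [-34.2 -54.9]
[-34.8 -32. ]
```

apply_moves(
  deltas=[
    {"tx":-0.1,"ty":0.0,"tz":2,"rx":0,"ry":0,"rz":0},
    {"tx":0,"ty":0,"tz":1.7,"rx":0,"ry":0,"rz":0},
    {"tx":0,"ty":0,"tz":0.5,"rx":0,"ry":0,"rz":0},
    {"tx":0,"ty":0,"tz":0,"rx":0,"ry":0,"rz":0},
    {"tx":0,"ty":0,"tz":0,"rx":0,"ry":0,"rz":0},
  ],
)

```text
time_s: 8.02
ee_pos: [546.9, -36.2, 35.8]
tool_rot: [0.0, 0.757, 0.654, 0.0]
wrist_force: [0.7, -0.7, 0.0]
opening: 0.15
finger_force: 15.0
```

Run:
```python
from h import *
for _ in range(1): print(plan([547.8,-37.1,32],np.pi/2-.146))
```

```text
{'rz': np.float64(-0.0), 'yaw': np.float64(1.4247359442010539), 'tx_ty_tz_cm': array([-0.07,  0.1 ,  0.38]), 't': 8.03, 'pos': array([546.9, -36.2,  35.8]), 'F': array([ 0.7, -0.7,  0. ]), 'op': 0.15, 'ff': 15.0, 'j': array([-0.68,  0.72,  0.92,  1.95, -0.76,  0.86,  0.51])}
```

apply_moves(
  deltas=[
    {"tx":0,"ty":0,"tz":0.2,"rx":0,"ry":0,"rz":0},
    {"tx":0,"ty":0,"tz":0.2,"rx":0,"ry":0,"rz":0},
    {"tx":0,"ty":0,"tz":0,"rx":0,"ry":0,"rz":0},
    {"tx":0,"ty":0,"tz":0,"rx":0,"ry":0,"rz":0},
  ],
)

```text
time_s: 8.52
ee_pos: [546.7, -36.1, 31.5]
tool_rot: [0.0, 0.757, 0.654, -0.0]
wrist_force: [0.9, 0.7, -1.1]
opening: 0.148
finger_force: 15.0
```

apply_moves(
  deltas=[
    {"tx":0,"ty":0,"tz":0,"rx":0,"ry":0,"rz":0},
    {"tx":0,"ty":0,"tz":0,"rx":0,"ry":0,"rz":0},
    {"tx":0,"ty":0,"tz":0,"rx":0,"ry":0,"rz":0},
    {"tx":0,"ty":0,"tz":-2,"rx":0,"ry":0,"rz":0},
    {"tx":0,"ty":0,"tz":-4,"rx":0,"ry":0,"rz":0},
    {"tx":0,"ty":0,"tz":0,"rx":0,"ry":0,"rz":0},
    {"tx":0,"ty":0,"tz":0,"rx":0,"ry":0,"rz":0},
  ],
  hand=0.4,
)

```text
time_s: 9.4
ee_pos: [546.7, -35.9, 91.9]
tool_rot: [0.0, 0.757, 0.654, 0.0]
wrist_force: [-0.1, 0.4, -0.6]
opening: 0.4
finger_force: 0.0
```

Run:
```python
from h import *
print(plan([475.5,-252.7,90],2.5))
f=cam('wrist'); save(f,'w6')
im=f['img'][60:330,200:440]; cv2.imwrite('pics/w6v.png',cv2.convertScaleAbs(cv2.resize(im,None,fx=2.2,fy=2.2,interpolation=cv2.INTER_CUBIC),alpha=1.3))
```

```text
{'rz': np.float64(-1.075), 'yaw': np.float64(1.4250828462474547), 'tx_ty_tz_cm': array([ -7.27, -21.63,   0.19]), 't': 9.4, 'pos': array([546.7, -35.9,  91.9]), 'F': array([-0.1,  0.4, -0.6]), 'op': 0.4, 'ff': 0.0, 'j': array([-0.74,  0.64,  1.01,  1.93, -0.67,  0.95,  0.45])}
```

View pics/w6v.png

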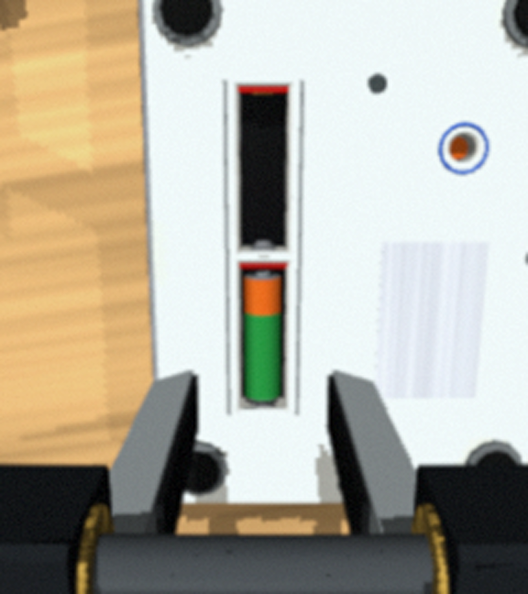

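The first cell sits home, green and orange, + end to the red contact at (263,270) in the crop. On to the second cell.

apply_moves(
  deltas=[
    {"tx":0,"ty":0,"tz":0,"rx":0,"ry":0,"rz":-0.179},
    {"tx":0,"ty":0,"tz":0,"rx":0,"ry":0,"rz":-0.179},
    {"tx":0,"ty":0,"tz":0,"rx":0,"ry":0,"rz":-0.179},
    {"tx":0,"ty":0,"tz":0,"rx":0,"ry":0,"rz":-0.179},
    {"tx":0,"ty":0,"tz":0,"rx":0,"ry":0,"rz":-0.179},
    {"tx":0,"ty":0,"tz":0,"rx":0,"ry":0,"rz":-0.179},
    {"tx":-1.8,"ty":-5.4,"tz":0,"rx":0,"ry":0,"rz":0},
    {"tx":-1.8,"ty":-5.4,"tz":0,"rx":0,"ry":0,"rz":0},
    {"tx":-1.8,"ty":-5.4,"tz":0,"rx":0,"ry":0,"rz":0},
    {"tx":-1.9,"ty":-5.4,"tz":0,"rx":0,"ry":0,"rz":0},
    {"tx":0,"ty":0,"tz":0,"rx":0,"ry":0,"rz":0},
    {"tx":0,"ty":0,"tz":0,"rx":0,"ry":0,"rz":0},
  ],
)

```text
time_s: 10.95
ee_pos: [475.5, -252.3, 91.0]
tool_rot: [-0.0, 0.316, 0.949, 0.0]
wrist_force: [-0.4, 0.3, -0.4]
opening: 0.403
finger_force: 0.0
```

```bash
cat >> h.py <<'E'
def cells(f,z):
    hsv=cv2.cvtColor(f['img'],cv2.COLOR_BGR2HSV); out=[]
    for lo,hi in (((45,100,25),(85,255,255)),((5,190,120),(14,255,255))):
        g=cv2.inRange(hsv,lo,hi); n,l,st,ce=cv2.connectedComponentsWithStats(g)
        for i in range(1,n):
            if st[i,4]>150: out.append((lo[0],st[i].tolist(),pix2(f,*ce[i],z).round(1),l==i))
    return out
E
python3 - <<'E'
from h import *
f=cam('wrist'); save(f,'w7'); print(proj(f,[475.5,-252.7,7.25]))
M=None; m=np.zeros((400,640),bool)
for c in cells(f,9.5): print(c[:3]); m|= c[3] if 220<c[1][0]+c[1][2]/2<420 else False
pts=np.array([pix2(f,u,v,9.5)[:2] for v,u in np.argwhere(m)]); r=cv2.minAreaRect(pts.astype(np.float32)); print(r, np.radians(r[2]))
mu=pts.mean(0); w,V=np.linalg.eigh(np.cov((pts-mu).T)); print(mu,np.arctan2(V[1,1],V[0,1]))
print(plan([475.5,-252.7,5],2.5))
E
```

```text
[318.68203676 206.93765963]
(45, [550, 117, 44, 31, 638], array([554. , -31.1,   9.5]))
(45, [310, 196, 17, 37, 534], array([ 479.9, -257.2,    9.5]))
(5, [588, 109, 21, 19, 218], array([557.9,  -4.7,   9.5]))
(5, [313, 182, 15, 14, 186], array([ 462.1, -241.2,    9.5]))
((475.0589294433594, -253.08251953125), (13.489052772521973, 47.64012145996094), 49.52922058105469) 0.8644479750859433
[ 475.33422098 -253.09369778] 2.4168436341557444
{'rz': np.float64(-0.0), 'yaw': np.float64(2.499932707424303), 'tx_ty_tz_cm': array([-0.03, -0.1 ,  8.61]), 't': 11.0, 'pos': array([ 475.8, -251.7,   91.1]), 'F': array([-0.1,  0.4, -0.2]), 'op': 0.4, 'ff': 0.0, 'j': array([-0.17,  0.52,  0.76,  1.95, -0.46,  0.86,  1.77])}
```

apply_moves(
  deltas=[
    {"tx":0,"ty":-0.1,"tz":1,"rx":0,"ry":0,"rz":0.065},
    {"tx":0,"ty":0,"tz":4,"rx":0,"ry":0,"rz":0},
    {"tx":0,"ty":0,"tz":2.2,"rx":0,"ry":0,"rz":0},
    {"tx":0,"ty":0,"tz":1,"rx":0,"ry":0,"rz":0},
    {"tx":0,"ty":0,"tz":0.4,"rx":0,"ry":0,"rz":0},
    {"tx":0,"ty":0,"tz":0,"rx":0,"ry":0,"rz":0},
    {"tx":0,"ty":0,"tz":0,"rx":0,"ry":0,"rz":0},
  ],
)

```text
time_s: 11.88
ee_pos: [475.4, -253.7, 6.1]
tool_rot: [0.001, 0.346, 0.938, 0.0]
wrist_force: [0.0, 0.2, -0.6]
opening: 0.402
finger_force: 0.0
```

Run:
```python
from h import *
print(plan([475.2,-253.1,4.8],2.435))
```

```text
{'rz': np.float64(-0.001), 'yaw': np.float64(2.433967849399797), 'tx_ty_tz_cm': array([0.05, 0.03, 0.13]), 't': 11.88, 'pos': array([ 475.4, -253.7,    6.1]), 'F': array([ 0. ,  0.2, -0.6]), 'op': 0.402, 'ff': 0.0, 'j': array([-0.08,  0.65,  0.66,  1.98, -0.6 ,  0.71,  1.82])}
```

apply_moves(
  deltas=[
    {"tx":0,"ty":0,"tz":0.1,"rx":0,"ry":0,"rz":0},
    {"tx":0,"ty":0,"tz":0,"rx":0,"ry":0,"rz":0},
    {"tx":0,"ty":0,"tz":0,"rx":0,"ry":0,"rz":0},
    {"tx":0,"ty":0,"tz":0,"rx":0,"ry":0,"rz":0},
  ],
  hand=0,
  newtons=15,
)

```text
time_s: 12.38
ee_pos: [475.1, -253.6, 4.6]
tool_rot: [0.0, 0.347, 0.938, -0.0]
wrist_force: [0.2, 0.6, 0.5]
opening: 0.146
finger_force: 15.0
```

apply_moves(
  deltas=[
    {"tx":0,"ty":0,"tz":-2,"rx":0,"ry":0,"rz":0},
    {"tx":0,"ty":0,"tz":-4,"rx":0,"ry":0,"rz":0},
    {"tx":0,"ty":0,"tz":-3,"rx":0,"ry":0,"rz":0},
    {"tx":0,"ty":0,"tz":0,"rx":0,"ry":0,"rz":0},
  ],
)

```text
time_s: 12.88
ee_pos: [476.1, -254.1, 97.3]
tool_rot: [0.002, 0.347, 0.938, 0.0]
wrist_force: [0.4, -0.7, -0.4]
opening: 0.148
finger_force: 15.0
```

Run:
```python
from h import *
print(plan([557,26.2,78],np.pi/2-.146))
```

```text
{'rz': np.float64(1.009), 'yaw': np.float64(2.4337663741677122), 'tx_ty_tz_cm': array([28.91,  3.92,  1.93]), 't': 12.88, 'pos': array([ 476.1, -254.1,   97.3]), 'F': array([ 0.4, -0.7, -0.4]), 'op': 0.148, 'ff': 15.0, 'j': array([-0.18,  0.51,  0.79,  1.94, -0.47,  0.87,  1.72])}
```

apply_moves(
  deltas=[
    {"tx":0,"ty":0,"tz":0,"rx":0,"ry":0,"rz":0.168},
    {"tx":0,"ty":0,"tz":0,"rx":0,"ry":0,"rz":0.168},
    {"tx":0,"ty":0,"tz":0,"rx":0,"ry":0,"rz":0.168},
    {"tx":0,"ty":0,"tz":0,"rx":0,"ry":0,"rz":0.168},
    {"tx":0,"ty":0,"tz":0,"rx":0,"ry":0,"rz":0.168},
    {"tx":0,"ty":0,"tz":0,"rx":0,"ry":0,"rz":0.168},
    {"tx":4.8,"ty":0.65,"tz":0,"rx":0,"ry":0,"rz":0},
    {"tx":4.8,"ty":0.65,"tz":0,"rx":0,"ry":0,"rz":0},
    {"tx":4.8,"ty":0.65,"tz":0,"rx":0,"ry":0,"rz":0},
    {"tx":4.8,"ty":0.65,"tz":0,"rx":0,"ry":0,"rz":0},
    {"tx":4.8,"ty":0.65,"tz":0,"rx":0,"ry":0,"rz":0},
    {"tx":4.8,"ty":0.65,"tz":0,"rx":0,"ry":0,"rz":0},
  ],
)

```text
time_s: 14.38
ee_pos: [555.2, 27.4, 94.5]
tool_rot: [-0.0, 0.756, 0.654, -0.0]
wrist_force: [1.1, 0.7, -0.2]
opening: 0.147
finger_force: 15.0
```

apply_moves(
  deltas=[
    {"tx":0,"ty":0,"tz":1.6,"rx":0,"ry":0,"rz":0},
    {"tx":0,"ty":0,"tz":0,"rx":0,"ry":0,"rz":0},
    {"tx":0,"ty":0,"tz":0,"rx":0,"ry":0,"rz":0},
  ],
)

```text
time_s: 14.75
ee_pos: [555.0, 24.4, 78.8]
tool_rot: [0.0, 0.757, 0.653, -0.0]
wrist_force: [-1.0, 0.2, 0.5]
opening: 0.149
finger_force: 15.0
```

Run:
```python
from h import *
print(plan([557,26.2,78],np.pi/2-.146))
f=cam('wrist'); save(f,'w8')
a=-.146; Rm=np.array([[np.cos(a),-np.sin(a)],[np.sin(a),np.cos(a)]])
# same measure for both frames: columns through the cell / bay centre
for n in ('w5','w8'):
    g=load(n); z=status.sense()['ee_pos'][2] if n=='w8' else 77.7
    for c in cells(g,z+2.85+5):
        if c[1][1]>150 or c[0]==5: 
            x,y,w,h,_=c[1]; e=[((pix2(g,x+w/2,yy,z+2.85+7.25)[:2]-[586.0,-9.9])@Rm).round(1).tolist() for yy in (y,y+h)]; print(n,c[:2],e)
    im=g['img'].astype(int); red=(im[...,2]>90)&(im[...,1]<50)&(im[...,0]<50); k,l,st,ce=cv2.connectedComponentsWithStats(red.astype(np.uint8))
    for i in range(1,k):
        if st[i,4]>15: print('red',st[i],((pix2(g,*ce[i],29)[:2]-[586.0,-9.9])@Rm).round(1))
```

```text
{'rz': np.float64(-0.001), 'yaw': np.float64(1.4238043757960686), 'tx_ty_tz_cm': array([0.21, 0.18, 0.08]), 't': 14.75, 'pos': array([555. ,  24.4,  78.8]), 'F': array([-1. ,  0.2,  0.5]), 'op': 0.149, 'ff': 15.0, 'j': array([-0.85,  0.7 ,  1.02,  1.92, -0.73,  0.96,  0.38])}
w5 (45, [307, 231, 24, 53, 1111]) [[-34.3, -20.2], [-34.4, -55.7]]
w5 (5, [309, 211, 20, 22, 384]) [[-34.3, -7.8], [-34.3, -21.5]]
red [308  97  23   3  66] [-34.5  59.6]
red [410 122   7   7  35] [35.7 40.9]
red [309 182  21   2  42] [-34.3  -2.5]
red [327 222   3   9  19] [-27.  -37.8]
w8 (45, [307, 229, 24, 75, 1517]) [[-35.2, 42.5], [-35.3, -8.7]]
w8 (5, [309, 208, 20, 21, 389]) [[-35.2, 55.5], [-35.2, 42.5]]
red [310 180  21   2  42] [-34.4  60.3]
red [406 201   6   5  18] [35.9 42.4]
red [328 208   2  20  25] [-27.4  29.3]
```

apply_moves(
  deltas=[
    {"tx":-0.08,"ty":0.09,"tz":2,"rx":0,"ry":0,"rz":0},
    {"tx":0,"ty":0,"tz":1.7,"rx":0,"ry":0,"rz":0},
    {"tx":0,"ty":0,"tz":0.5,"rx":0,"ry":0,"rz":0},
    {"tx":0,"ty":0,"tz":0,"rx":0,"ry":0,"rz":0},
    {"tx":0,"ty":0,"tz":0,"rx":0,"ry":0,"rz":0},
  ],
)

```text
time_s: 15.42
ee_pos: [556.3, 24.7, 36.8]
tool_rot: [0.0, 0.756, 0.654, 0.0]
wrist_force: [0.2, 0.1, 0.1]
opening: 0.149
finger_force: 15.0
```

Run:
```python
from h import *
print(plan([557,26.2,32],np.pi/2-.146))
f=cam('wrist'); save(f,'w9'); z=status.sense()['ee_pos'][2]+2.85+7.25
a=-.146; Rm=np.array([[np.cos(a),-np.sin(a)],[np.sin(a),np.cos(a)]])
S=lambda u,v,z:((pix2(f,u,v,z)[:2]-[586.0,-9.9])@Rm).round(1)
for c in cells(f,z):
    x,y,w,h,_=c[1]; print(c[:2],S(x+w/2,y,z),S(x+w/2,y+h,z))
im=f['img'].astype(int); red=(im[...,2]>90)&(im[...,1]<50)&(im[...,0]<50); k,l,st,ce=cv2.connectedComponentsWithStats(red.astype(np.uint8))
for i in range(1,k):
    if st[i,4]>15: print('red',st[i],S(*ce[i],29))
```

```text
{'rz': np.float64(0.001), 'yaw': np.float64(1.4257304825738122), 'tx_ty_tz_cm': array([0.16, 0.05, 0.48]), 't': 15.43, 'pos': array([556.3,  24.7,  36.8]), 'F': array([0.2, 0.1, 0.1]), 'op': 0.149, 'ff': 15.0, 'j': array([-0.8 ,  0.75,  0.95,  1.93, -0.8 ,  0.89,  0.42])}
(45, [307, 229, 24, 52, 1137]) [-34.  43.] [-34.    8.4]
(45, [309, 334, 20, 13, 204]) [-33.9 -31.3] [-33.9 -41.9]
(5, [308, 208, 21, 21, 390]) [-34.3  56. ] [-34.3  43. ]
(5, [312, 289, 15, 14, 187]) [-33.6   2.7] [-33.6  -7.5]
red [306 193  26   3  62] [-33.5  60.2]
red [328 207   2  21  22] [-27.6  44.5]
red [308 211   1  16  16] [-41.1  43.7]
red [421 218   8   5  23] [35.4 42.8]
red [310 289   2  13  25] [-39.9 -12.8]
```

apply_moves(
  deltas=[
    {"tx":-0.08,"ty":0.03,"tz":0.2,"rx":0,"ry":0,"rz":0},
    {"tx":0,"ty":0,"tz":0.27,"rx":0,"ry":0,"rz":0},
    {"tx":0,"ty":0,"tz":0,"rx":0,"ry":0,"rz":0},
    {"tx":0,"ty":0,"tz":0,"rx":0,"ry":0,"rz":0},
  ],
)

```text
time_s: 15.98
ee_pos: [556.2, 24.0, 31.8]
tool_rot: [0.0, 0.756, 0.654, -0.0]
wrist_force: [-1.1, -0.3, 0.2]
opening: 0.147
finger_force: 15.0
```

apply_moves(
  deltas=[
    {"tx":0,"ty":0,"tz":0,"rx":0,"ry":0,"rz":0},
    {"tx":0,"ty":0,"tz":0,"rx":0,"ry":0,"rz":0},
    {"tx":0,"ty":0,"tz":0,"rx":0,"ry":0,"rz":0},
    {"tx":0,"ty":0,"tz":-2,"rx":0,"ry":0,"rz":0},
    {"tx":0,"ty":0,"tz":-4,"rx":0,"ry":0,"rz":0},
    {"tx":0,"ty":0,"tz":-5,"rx":0,"ry":0,"rz":0},
    {"tx":-3,"ty":0,"tz":-5,"rx":0,"ry":0,"rz":0},
    {"tx":-4,"ty":0,"tz":0,"rx":0,"ry":0,"rz":0},
    {"tx":0,"ty":0,"tz":0,"rx":0,"ry":0,"rz":0},
    {"tx":0,"ty":0,"tz":0,"rx":0,"ry":0,"rz":0},
  ],
  hand=0.4,
)

```text
time_s: 17.23
ee_pos: [546.1, -44.8, 192.3]
tool_rot: [-0.0, 0.756, 0.654, 0.0]
wrist_force: [1.2, 0.3, -0.9]
opening: 0.399
finger_force: 0.0
```

Run:
```python
from h import *
print(plan([507.6,301.5,250],None))
f=cam('wrist'); save(f,'w10')
u,v=proj(f,[552,-5,30]); u,v=int(u),int(v); print(u,v)
x0=max(u-100,0);y0=max(v-100,0)
im=f['img'][y0:y0+200,x0:x0+200]; cv2.imwrite('pics/w10v.png',cv2.convertScaleAbs(cv2.resize(im,None,fx=3,fy=3,interpolation=cv2.INTER_CUBIC),alpha=1.3)); print(x0,y0)
```

```text
{'tx_ty_tz_cm': array([33.71, -8.81, -5.77]), 't': 17.23, 'pos': array([546.1, -44.8, 192.3]), 'F': array([ 1.2,  0.3, -0.9]), 'op': 0.399, 'ff': 0.0, 'j': array([-0.84,  0.54,  1.18,  1.85, -0.56,  1.13,  0.39])}
318 153
218 53
```

View pics/w10v.png

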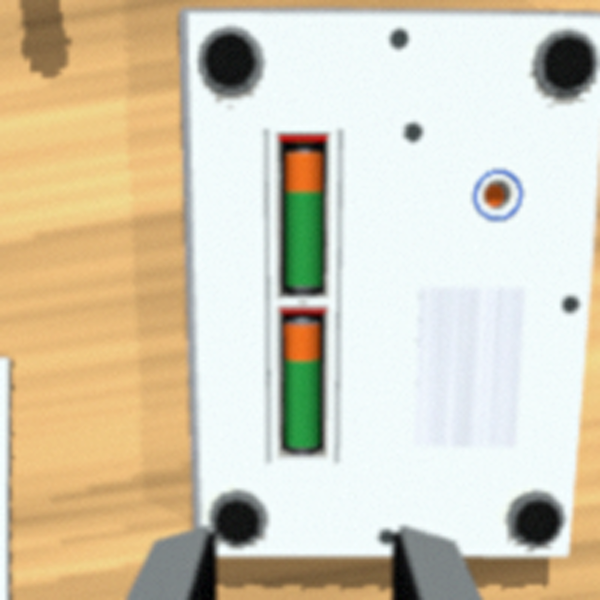

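Both cells lie in their bays with + ends at the red contacts, at (303,145) and (303,315) in the crop. The feet are at (231,62), (567,65), (238,518) and (536,519), and the ring is at (498,195).

Run:
```python
from h import *
f=load('w10'); q=lambda u,v,z:pix2(f,(u+.5)/3-.5+218,(v+.5)/3-.5+53,z)
A=np.array([q(*p,36)[:2] for p in((231,62),(567,65),(238,518),(536,519))]); mod=np.array([[-60,86],[60,86],[-60,-86],[60,-86]])
c=A.mean(0); H=mod.T@(A-c); a=np.arctan2(H[0,1]-H[1,0],H[0,0]+H[1,1]); Rm=np.array([[np.cos(a),-np.sin(a)],[np.sin(a),np.cos(a)]])
print(c,a,((A-c)@Rm-mod).round(1).tolist())
for n,t in dict(hole=(498,195,30),Ls=(303,150,31),Lm=(304,294,31),Rs=(302,320,31),Rm_=(302,453,31),redL=(303,139,30),redR=(303,311,30)).items():
    p=q(*t); print(n,p.round(1),((p[:2]-c)@Rm).round(1))
f=load('top0'); print('tester redo', pix2(f,155+91.5/3-.5,180+161.5/3-.5,77))
s=load('scene0')  # mosaic scene crop k=3 off (370,85) at (240,360)
t=lambda u,v,z:pix2(s,370+(u-240+.5)/3-.5,85+(v-360+.5)/3-.5,z)
print('scene: collar',t(405,463,77),'knob',t(426,396,147),'dip',t(478,467,130))
print(plan([507.6,301.5,250],None))
```

```text
[585.25218247  -9.45047778] -0.14889900121736285 [[1.0, -1.9], [-1.1, -1.9], [1.1, 1.9], [-1.1, 1.8]]
hole [628.7  24.   30. ] [38.  39.5]
Ls [560.   49.7  31. ] [-33.7  54.8]
Lm [552.9  -1.6  31. ] [-33.2   3. ]
Rs [550.7 -11.1  31. ] [-33.9  -6.7]
Rm_ [543.2 -62.6  31. ] [-33.7 -58.8]
redL [560.6  53.6  30. ] [-33.7  58.7]
redR [551.6  -7.9  30. ] [-33.5  -3.5]
tester redo [507.60334308 301.73130707  77.        ]
scene: collar [509.52710939 298.91504786  77.        ] knob [506.75504971 300.48956995 147.        ] dip [568.19621473 311.05590339 130.        ]
{'tx_ty_tz_cm': array([33.68, -8.79, -5.8 ]), 't': 17.27, 'pos': array([546.1, -44.4, 192. ]), 'F': array([ 0.2,  1.5, -0.1]), 'op': 0.401, 'ff': 0.0, 'j': array([-0.84,  0.54,  1.17,  1.85, -0.56,  1.13,  0.39])}
```

apply_moves(
  deltas=[
    {"tx":4.8,"ty":-1.26,"tz":0,"rx":0,"ry":0,"rz":0},
    {"tx":4.8,"ty":-1.26,"tz":0,"rx":0,"ry":0,"rz":0},
    {"tx":4.8,"ty":-1.26,"tz":0,"rx":0,"ry":0,"rz":0},
  ],
  hand=0.4,
)

```text
time_s: 17.65
ee_pos: [528.9, 105.2, 191.7]
tool_rot: [-0.0, 0.756, 0.654, -0.0]
wrist_force: [0.3, 0.2, -0.1]
opening: 0.4
finger_force: 0.0
```

Run:
```python
from h import *
print(plan([507.6,301.5,200],None))
```

```text
{'tx_ty_tz_cm': array([19.12, -4.93, -0.83]), 't': 17.65, 'pos': array([528.9, 105.2, 191.7]), 'F': array([ 0.3,  0.2, -0.1]), 'op': 0.4, 'ff': 0.0, 'j': array([-1.14,  0.53,  1.19,  1.87, -0.55,  1.12,  0.11])}
```

apply_moves(
  deltas=[
    {"tx":4.8,"ty":-1.26,"tz":0,"rx":0,"ry":0,"rz":0},
    {"tx":4.8,"ty":-1.26,"tz":0,"rx":0,"ry":0,"rz":0},
    {"tx":4.8,"ty":-1.26,"tz":0,"rx":0,"ry":0,"rz":0},
    {"tx":4.1,"ty":-1.2,"tz":0,"rx":0,"ry":0,"rz":0},
    {"tx":0,"ty":0,"tz":0,"rx":0,"ry":0,"rz":0},
    {"tx":0,"ty":0,"tz":0,"rx":0,"ry":0,"rz":0},
  ],
)

```text
time_s: 18.4
ee_pos: [506.7, 292.8, 191.6]
tool_rot: [0.0, 0.756, 0.654, -0.0]
wrist_force: [0.7, -0.3, 0.0]
opening: 0.405
finger_force: 0.0
```

Run:
```python
from h import *
print(plan([507.6,301.5,95],None))
f=cam('wrist'); save(f,'w11')
for p in ([507.6,301.5,149],[507.6,301.5,75],[569,311,135]): print(proj(f,p))
cv2.imwrite('pics/w11v.png',cv2.convertScaleAbs(f['img'],alpha=1.6))
```

```text
{'tx_ty_tz_cm': array([ 0.88, -0.03,  9.66]), 't': 18.4, 'pos': array([506.7, 292.8, 191.6]), 'F': array([ 0.7, -0.3,  0. ]), 'op': 0.405, 'ff': 0.0, 'j': array([-1.38,  0.62,  1.15,  1.76, -0.62,  1.18, -0.19])}
[317.94671463 210.47920847]
[318.21323292 189.49057555]
[392.13066831 183.58131696]
```

View pics/w11v.png

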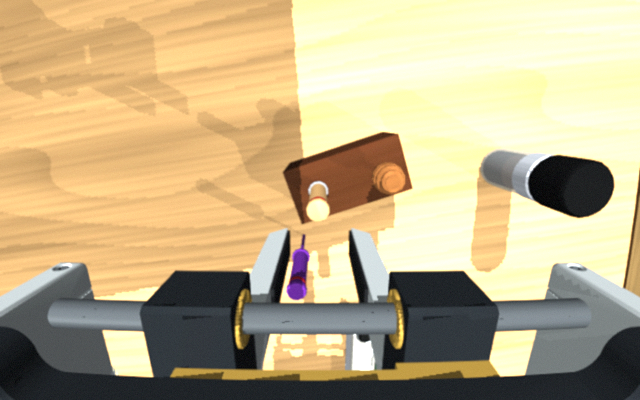

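Pale tester knob at (318,209) and collar at (319,188), matching the prediction; the dipper is at (390,179) and purple at (300,270), clear of the fingers.

apply_moves(
  deltas=[
    {"tx":0.9,"ty":0,"tz":0,"rx":0,"ry":0,"rz":0},
    {"tx":0,"ty":0,"tz":2.5,"rx":0,"ry":0,"rz":0},
    {"tx":0,"ty":0,"tz":3,"rx":0,"ry":0,"rz":0},
    {"tx":0,"ty":0,"tz":3,"rx":0,"ry":0,"rz":0},
    {"tx":0,"ty":0,"tz":1.1,"rx":0,"ry":0,"rz":0},
    {"tx":0,"ty":0,"tz":0,"rx":0,"ry":0,"rz":0},
    {"tx":0,"ty":0,"tz":0,"rx":0,"ry":0,"rz":0},
  ],
)

```text
time_s: 19.32
ee_pos: [508.8, 302.0, 96.8]
tool_rot: [0.0, 0.757, 0.654, 0.001]
wrist_force: [-0.3, 0.2, 0.1]
opening: 0.402
finger_force: 0.0
```

Run:
```python
from h import *
print(plan([507.6,301.8,95],None))
f=cam('wrist'); save(f,'w12')
b=f['img'].astype(int)
# pale knob near centre: bright low-saturation wood
hsv=cv2.cvtColor(f['img'],cv2.COLOR_BGR2HSV)
print(proj(f,[507.6,301.8,149]))
print(hsv[150:300:10,318].tolist()); 
for r in (225,240,255): print(r, b[r,270:370:4].sum(1).tolist())
```

```text
{'tx_ty_tz_cm': array([-0.04, -0.12,  0.18]), 't': 19.32, 'pos': array([508.8, 302. ,  96.8]), 'F': array([-0.3,  0.2,  0.1]), 'op': 0.402, 'ff': 0.0, 'j': array([-1.31,  0.73,  1.03,  1.82, -0.73,  1.03, -0.13])}
[315.58264182 286.44149316]
[[19, 109, 230], [19, 106, 230], [19, 107, 232], [12, 157, 52], [10, 166, 89], [10, 164, 90], [10, 164, 87], [120, 2, 117], [16, 120, 151], [17, 122, 151], [17, 119, 152], [1, 224, 123], [21, 99, 237], [20, 106, 235], [20, 106, 234]]
225 [382, 125, 111, 99, 94, 116, 154, 164, 164, 461, 444, 364, 355, 403, 468, 176, 176, 176, 177, 175, 171, 178, 171, 172, 169]
240 [212, 221, 213, 211, 41, 84, 180, 176, 168, 318, 347, 360, 350, 318, 256, 141, 163, 173, 171, 179, 41, 280, 447, 442, 442]
255 [445, 446, 412, 47, 12, 85, 138, 170, 237, 331, 347, 364, 352, 323, 281, 168, 165, 168, 178, 108, 42, 45, 188, 443, 442]
```

apply_moves(
  deltas=[
    {"tx":0,"ty":-0.1,"tz":0.1,"rx":0,"ry":0,"rz":0},
    {"tx":0,"ty":0,"tz":0,"rx":0,"ry":0,"rz":0},
  ],
)

```text
time_s: 19.62
ee_pos: [507.2, 302.2, 95.0]
tool_rot: [-0.0, 0.756, 0.654, 0.0]
wrist_force: [0.3, 0.2, -0.7]
opening: 0.402
finger_force: 0.0
```

apply_moves(
  deltas=[
    {"tx":0,"ty":0,"tz":0,"rx":0,"ry":0,"rz":0},
    {"tx":0,"ty":0,"tz":0,"rx":0,"ry":0,"rz":0},
    {"tx":0,"ty":0,"tz":0,"rx":0,"ry":0,"rz":0},
    {"tx":0,"ty":0,"tz":0,"rx":0,"ry":0,"rz":0},
  ],
  hand=0,
  newtons=40,
)

```text
time_s: 20.12
ee_pos: [507.3, 302.0, 94.8]
tool_rot: [0.0, 0.756, 0.654, -0.0]
wrist_force: [-0.6, -0.5, 0.4]
opening: 0.184
finger_force: 40.0
```

apply_moves(
  deltas=[
    {"tx":0,"ty":0,"tz":-1,"rx":0,"ry":0,"rz":0},
    {"tx":0,"ty":0,"tz":-2,"rx":0,"ry":0,"rz":0},
    {"tx":0,"ty":0,"tz":-3,"rx":0,"ry":0,"rz":0},
    {"tx":0,"ty":0,"tz":-3,"rx":0,"ry":0,"rz":0},
    {"tx":0,"ty":0,"tz":-1,"rx":0,"ry":0,"rz":0},
    {"tx":0,"ty":0,"tz":0,"rx":0,"ry":0,"rz":0},
    {"tx":0,"ty":0,"tz":0,"rx":0,"ry":0,"rz":0},
  ],
)

```text
time_s: 21.0
ee_pos: [506.8, 301.9, 194.0]
tool_rot: [-0.0, 0.756, 0.654, -0.001]
wrist_force: [-0.0, 0.0, -1.6]
opening: 0.186
finger_force: 40.0
```

Run:
```python
from h import *
print(plan([629,24.3,130],None))
```

```text
{'tx_ty_tz_cm': array([-25.71,  16.1 ,   6.4 ]), 't': 21.0, 'pos': array([506.8, 301.9, 194. ]), 'F': array([-0. ,  0. , -1.6]), 'op': 0.186, 'ff': 40.0, 'j': array([-1.39,  0.63,  1.15,  1.74, -0.62,  1.19, -0.21])}
```

apply_moves(
  deltas=[
    {"tx":-4.28,"ty":2.68,"tz":0,"rx":0,"ry":0,"rz":0},
    {"tx":-4.28,"ty":2.68,"tz":0,"rx":0,"ry":0,"rz":0},
    {"tx":-4.28,"ty":2.68,"tz":0,"rx":0,"ry":0,"rz":0},
    {"tx":-4.28,"ty":2.68,"tz":0,"rx":0,"ry":0,"rz":0},
    {"tx":-4.28,"ty":2.68,"tz":0,"rx":0,"ry":0,"rz":0},
    {"tx":-4.28,"ty":2.68,"tz":0,"rx":0,"ry":0,"rz":0},
    {"tx":0,"ty":0,"tz":3,"rx":0,"ry":0,"rz":0},
    {"tx":0,"ty":0,"tz":3,"rx":0,"ry":0,"rz":0},
    {"tx":0,"ty":0,"tz":0,"rx":0,"ry":0,"rz":0},
    {"tx":0,"ty":0,"tz":0,"rx":0,"ry":0,"rz":0},
  ],
)

```text
time_s: 22.25
ee_pos: [629.5, 24.5, 135.5]
tool_rot: [0.0, 0.757, 0.654, 0.0]
wrist_force: [-0.3, -0.5, -0.0]
opening: 0.19
finger_force: 40.0
```

Run:
```python
from h import *
print(plan([629,24.3,120],None)); p=np.array(status.sense()['ee_pos'])
f=cam('wrist'); save(f,'w13'); s=cam('scene'); save(s,'s13')
h=[628.8,24.4,30]; tip=p-[0,0,84.9]
print('wrist hole,tip',proj(f,h),proj(f,tip),'scene',proj(s,h),proj(s,tip))
a=f['img']; u,v=proj(f,h).astype(int); u2,v2=proj(s,h).astype(int); print(u,v,u2,v2)
W=np.hstack([cv2.resize(im[y-50:y+50,x-40:x+40],(400,500),interpolation=cv2.INTER_CUBIC) for im,x,y in((a,u,v),(s['img'],u2,v2-15))])
cv2.imwrite('pics/m13.png',W)
```

```text
{'tx_ty_tz_cm': array([-0.02, -0.05,  1.55]), 't': 22.25, 'pos': array([629.5,  24.5, 135.5]), 'F': array([-0.3, -0.5, -0. ]), 'op': 0.19, 'ff': 40.0, 'j': array([-0.77,  0.73,  1.02,  1.69, -0.68,  1.12,  0.3 ])}
wrist hole,tip [317.78994401 200.93022778] [318.43855489 206.52041907] scene [337.74612083 211.61260531] [338.45748987 207.08074206]
317 200 337 211
```

View pics/m13.png

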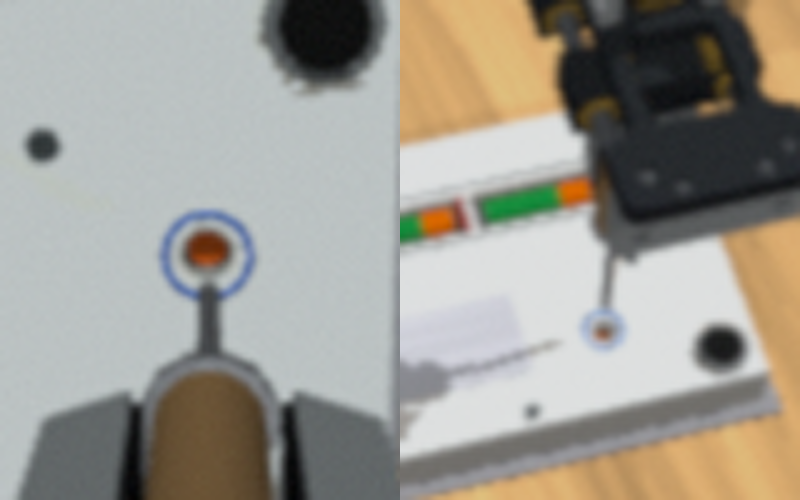

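Wrist crop: pin tip at (209,287), right below the ring centre (208,254), as expected from its height; the scene crop agrees in line. Descending.

apply_moves(
  deltas=[
    {"tx":0.05,"ty":-0.02,"tz":0.8,"rx":0,"ry":0,"rz":0},
    {"tx":0,"ty":0,"tz":0.8,"rx":0,"ry":0,"rz":0},
    {"tx":0,"ty":0,"tz":0.5,"rx":0,"ry":0,"rz":0},
    {"tx":0,"ty":0,"tz":0,"rx":0,"ry":0,"rz":0},
    {"tx":0,"ty":0,"tz":0,"rx":0,"ry":0,"rz":0},
    {"tx":0,"ty":0,"tz":0,"rx":0,"ry":0,"rz":0},
  ],
)

```text
time_s: 23.1
ee_pos: [629.2, 25.1, 114.0]
tool_rot: [0.0, 0.756, 0.654, 0.0]
wrist_force: [1.2, -0.3, 0.5]
opening: 0.185
finger_force: 40.0
```

apply_moves(
  deltas=[
    {"tx":0,"ty":0,"tz":0.3,"rx":0,"ry":0,"rz":0},
    {"tx":0,"ty":0,"tz":0.2,"rx":0,"ry":0,"rz":0},
    {"tx":0,"ty":0,"tz":0,"rx":0,"ry":0,"rz":0},
    {"tx":0,"ty":0,"tz":0,"rx":0,"ry":0,"rz":0},
  ],
)

```text
time_s: 23.6
ee_pos: [629.1, 25.1, 108.8]
tool_rot: [0.0, 0.756, 0.654, -0.0]
wrist_force: [0.0, -0.7, -0.1]
opening: 0.185
finger_force: 40.0
```

apply_moves(
  deltas=[
    {"tx":0,"ty":0,"tz":0.2,"rx":0,"ry":0,"rz":0},
    {"tx":0,"ty":0,"tz":0.2,"rx":0,"ry":0,"rz":0},
    {"tx":0,"ty":0,"tz":0,"rx":0,"ry":0,"rz":0},
    {"tx":0,"ty":0,"tz":0,"rx":0,"ry":0,"rz":0},
  ],
)

```text
time_s: 24.1
ee_pos: [629.2, 25.1, 104.9]
tool_rot: [0.0, 0.756, 0.654, 0.0]
wrist_force: [0.1, 0.3, 0.8]
opening: 0.181
finger_force: 40.0
```

apply_moves(
  deltas=[
    {"tx":0,"ty":0,"tz":0.1,"rx":0,"ry":0,"rz":0},
    {"tx":0,"ty":0,"tz":0,"rx":0,"ry":0,"rz":0},
    {"tx":0,"ty":0,"tz":0,"rx":0,"ry":0,"rz":0},
  ],
)

```text
time_s: 24.48
ee_pos: [629.2, 25.2, 103.8]
tool_rot: [0.0, 0.756, 0.654, 0.0]
wrist_force: [0.8, -0.9, 2.7]
opening: 0.184
finger_force: 40.0
```

apply_moves(
  deltas=[
    {"tx":0,"ty":0,"tz":0.1,"rx":0,"ry":0,"rz":0},
    {"tx":0,"ty":0,"tz":0,"rx":0,"ry":0,"rz":0},
    {"tx":0,"ty":0,"tz":0,"rx":0,"ry":0,"rz":0},
  ],
)

```text
time_s: 24.85
ee_pos: [629.1, 25.1, 102.8]
tool_rot: [0.0, 0.756, 0.654, -0.0]
wrist_force: [-0.5, 0.4, 3.6]
opening: 0.184
finger_force: 40.0
```

apply_moves(
  deltas=[
    {"tx":0,"ty":0,"tz":0.07,"rx":0,"ry":0,"rz":0},
    {"tx":0,"ty":0,"tz":0,"rx":0,"ry":0,"rz":0},
    {"tx":0,"ty":0,"tz":0,"rx":0,"ry":0,"rz":0},
  ],
)

```text
time_s: 25.22
ee_pos: [629.2, 25.2, 102.1]
tool_rot: [0.0, 0.756, 0.654, 0.0]
wrist_force: [0.3, 0.7, 3.4]
opening: 0.186
finger_force: 40.0
```

apply_moves(
  deltas=[
    {"tx":0,"ty":0,"tz":0.06,"rx":0,"ry":0,"rz":0},
    {"tx":0,"ty":0,"tz":0,"rx":0,"ry":0,"rz":0},
    {"tx":0,"ty":0,"tz":0,"rx":0,"ry":0,"rz":0},
  ],
)

```text
time_s: 25.6
ee_pos: [629.3, 25.1, 101.8]
tool_rot: [0.0, 0.756, 0.654, 0.0]
wrist_force: [-0.2, 0.5, 7.2]
opening: 0.188
finger_force: 40.0
```

apply_moves(
  deltas=[
    {"tx":0,"ty":0,"tz":0.05,"rx":0,"ry":0,"rz":0},
    {"tx":0,"ty":0,"tz":0,"rx":0,"ry":0,"rz":0},
    {"tx":0,"ty":0,"tz":0,"rx":0,"ry":0,"rz":0},
  ],
)

```text
time_s: 25.98
ee_pos: [629.5, 25.0, 101.5]
tool_rot: [0.0, 0.756, 0.654, 0.0]
wrist_force: [-0.7, -0.2, 10.2]
opening: 0.19
finger_force: 40.0
```

apply_moves(
  deltas=[
    {"tx":0,"ty":0,"tz":0,"rx":0,"ry":0,"rz":0},
    {"tx":0,"ty":0,"tz":0,"rx":0,"ry":0,"rz":0},
    {"tx":0,"ty":0,"tz":0,"rx":0,"ry":0,"rz":0},
    {"tx":0,"ty":0,"tz":0,"rx":0,"ry":0,"rz":0},
  ],
)

```text
time_s: 26.48
ee_pos: [629.5, 25.1, 101.5]
tool_rot: [0.0, 0.756, 0.654, 0.0]
wrist_force: [-0.0, 0.0, 10.7]
opening: 0.184
finger_force: 40.0
```

Run:
```python
from h import *
s=status.sense(); print(s['wrist_force'],s['finger_force'],s['ee_pos'])
if 5<s['wrist_force'][2]<15: print(manip.close_job())
```

```text
[-1.72073968e-02  2.21184071e-03  1.06886142e+01] 40.00175714492798 [629.51038963  25.07084898 101.5292658 ]
the job is handed in; nothing more can be done
None
```

I handed the job in at about 26.5 s: both cells lie in their bays with the + ends to the red contacts, and the gripped tester holds the reset button on its stop at about 10.7 N; the hand-in returned no verdict.

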